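Heft the coin tins and hold up the full one

ROBOT

A 6-joint arm with a two-finger parallel gripper is mounted at the origin on a cart in front of the work surface, level with it; the furniture and walls round the work are solid. World frame = base frame: x ahead of the robot, y to its left, z up, the work surface at z = 0. Lengths are in m, angles in rad, forces in N, time in s.
With the tool pointing down it reaches from about 0.275 to 0.75 m from the base axis. Payload 10.2 kg.
Tool frame: the origin (TCP) lies midway between the tips of the shut fingers; the grasp point (between the pads) lies env.grip_point_offset behind it (env.grip_point_offset is the distance from the TCP to the grasp point, in m); x points along the fingers, y is the direction in which the jaws open and shut, and the axes are right-handed (so a half turn about x gives the same grasp; the last joint's range is limited). The gripper opens to 88 mm and grips with 3 to 60 N. Pads are 18 mm wide; open, the fingers measure 123 mm over their backs; the gripper's body (75 mm by 187 mm) begins 45 mm behind the grasp point.
Start: joints at [-1.513, 0.313, 1.498, -0, 1.331, -0.223], TCP at [0.145, -0.504, 0.239] pointing down, gripper open.
Joint ranges: [-2.94, 2.94], [-0.97, 2.17], [0.19, 2.56], [-1.23, 4.37], [0.02, 3.11], [-2.88, 2.88]. Speed limits (rad/s): [2.39, 2.39, 3.01, 3.14, 3.14, 3.14].

INTERFACE

Orientations are given as a unit quaternion [w, x, y, z].
In Python, from rig import env gives the robot as it stands. The module is installed in compiled form; this text tells all that it offers.
- The arm moves only by the shell command python3 -m handwheel 'ROWS' [OPENING] [FORCE]. ROWS is JSON, a list of rows, each an object of numbers: "tx", "ty", "tz": the shift along the world's x, y, z in cm; "rx", "ry", "rz": the turn, a rotation vector about the world's x, y, z in rad. In form: [{"tx": .., "ty": .., "tz": .., "rx": .., "ry": .., "rz": ..}, ...]. A call has 1 to 20 rows; each row shifts and turns the commanded pose from where the row before left it; what a row does not reach is not made up. A row lasts 1/10 s, in which the tool goes at most 50 mm and 8.59 degrees, less where a joint would pass 70% of its speed; a pose out of reach is approached as far as the arm can. A call is refused whole if a number of a shift passes 5 or a number of a turn 0.15, either way. A call with a gripper value outside its range is refused whole. OPENING is the closure, from 0 (fully open) to 1 (shut), set as the call begins (- or left out, the last holds). The fingers move at their own pace and stop on an object; FORCE is the grip in N (left out, the last holds). Time passes only in rows, so rows that do not move let the fingers close. It gives the time, the measured TCP pose, the force and the opening at its end, in the units of the state.
- env.get_obs(): the state, without advancing time (a new reading comes with each control period).
- env.grab_frame(name): name is "side" or "top"; returns (picture, depth): 400x640x3 uint8, red, green, blue; 400x640 float32, m along the optical axis (not along the pixel's ray), 0 where there is no reading.
- env.camera_info(name): a dict with "mtx" (3x3 intrinsics, pixels), "view" (4x4, takes a point from world to camera coordinates). Camera axes: x right, y down, z forward; pixel columns grow to the right and rows downward; lengths in m; the calibration is good to about 2 mm. A picture is of the moment at which its call begins. camera_info takes no time and is no camera call.
- env.sign_off(): hands the job in, once; it reports no verdict.
The state is a dict: "time_s": time; "joint_pos": joint angles; "joint_vel": joint speeds; "joint_torque": joint torques, N m; "tool_pos": TCP position; "tool_rot": TCP orientation; "wrist_force": force on the tool from outside, world axes, zero at the start; "ft_torque": the same for the moment, N m; "width": finger opening in m.
Only numpy, scipy, OpenCV 4.12 (cv2) and the standard library are available. Lean on these libraries where they do the work, as an engineer would, in place of code of your own. Each camera call takes 0.05 s, during which the arm holds its last target.

TASK

One of the three identical closed steel coin tins is full and clearly heavier than the others. Heft them one at a time in the order left, middle, right, lifting each about 5 cm clear of the table to feel its weight and setting it back upright in its own place before the next; then hold the heaviest up, upright and still in the gripper, at least 15 cm clear of the table, and finish while holding it (if it is the right one you may simply keep it in hand). Do not tip any tin, and leave the tape roll, the marker and the jar near the tins alone.

Things in the scene. Friction and masses are not known exactly. Their poses are not given: they have to be found in the camera images.
- tin_left_center (a point): leftmost (largest y) of three identical closed bare-steel tins standing on the bare table: upright cylinder 60 mm across, 80 mm high, its top 17 mm a fixed lid 62 mm across. By hidden contents one tin weighs 0.65 to 0.9 kg, the other two 0.2 to 0.4 kg each; which is heavy varies. Point: the tin's centre, 40 mm above its underside; z along its axis, up.
- tin_middle_center (a point): middle of three identical closed bare-steel tins standing on the bare table: upright cylinder 60 mm across, 80 mm high, its top 17 mm a fixed lid 62 mm across. By hidden contents one tin weighs 0.65 to 0.9 kg, the other two 0.2 to 0.4 kg each; which is heavy varies. Point: the tin's centre, 40 mm above its underside; z along its axis, up.
- tin_right_center (a point): rightmost (smallest y) of three identical closed bare-steel tins standing on the bare table: upright cylinder 60 mm across, 80 mm high, its top 17 mm a fixed lid 62 mm across. By hidden contents one tin weighs 0.65 to 0.9 kg, the other two 0.2 to 0.4 kg each; which is heavy varies. Point: the tin's centre, 40 mm above its underside; z along its axis, up.
- table_top (a point): a point on the bare top of the fixed steel table (shop_table) that everything stands on, between the tins; the top is level at z = 0
- tape_roll_1_center (a point): bystander: roll of tape lying flat beyond the tins on the left, 66 mm across, 24 mm high; point at its centre, 12 mm up
- marker_0_center (a point): bystander: fat dark marker pen lying near the table's front edge, in front of the tins, roughly along y, 125 mm long, 17 mm thick; point at its centre, 8.5 mm up
- jar_f2_center (a point): bystander: preserve jar with a screw lid standing beyond the tins at the left, 70 mm across, 86 mm high; point at its centre, 43 mm up
There are look-alikes about, which are no part of the job. What is shaped like the part that bears tin_right_center but orange is not meant.

How it is judged:
On the way, in this order (a step that is already met when the one before it is completed fails the run):
1. the left tin is lifted clear of the table while the other two stand (height (world z) of tin_left_center above 0.07 m and contact force between tin_left and shop_table below 0.05 N and contact force between the fingers and tin_left above 1 N and angle between tin_left_center's own z axis and vertical below 0.5 rad and height (world z) of tin_middle_center between 0.032 and 0.048 m and angle between each of tin_middle_center, tin_right_center's own z axis and vertical below 0.12 rad and contact force between each of tin_middle, tin_right and shop_table above 1 N and height (world z) of tin_right_center between 0.032 and 0.048 m), for 0.3 s.
2. the left tin stands again and the middle tin is lifted clear (height (world z) of tin_middle_center above 0.07 m and contact force between tin_middle and shop_table below 0.05 N and contact force between the fingers and tin_middle above 1 N and angle between tin_middle_center's own z axis and vertical below 0.5 rad and height (world z) of tin_left_center between 0.032 and 0.048 m and angle between each of tin_left_center, tin_right_center's own z axis and vertical below 0.12 rad and contact force between each of tin_left, tin_right and shop_table above 1 N and height (world z) of tin_right_center between 0.032 and 0.048 m), for 0.3 s.
3. left and middle tins stand and the right tin is lifted clear (height (world z) of tin_right_center above 0.07 m and contact force between tin_right and shop_table below 0.05 N and contact force between the fingers and tin_right above 1 N and angle between tin_right_center's own z axis and vertical below 0.5 rad and height (world z) of tin_left_center between 0.032 and 0.048 m and angle between each of tin_left_center, tin_middle_center's own z axis and vertical below 0.12 rad and contact force between each of tin_left, tin_middle and shop_table above 1 N and height (world z) of tin_middle_center between 0.032 and 0.048 m), for 0.3 s.
At the end, for the whole second after the job is handed in: The heaviest tin is held still in the gripper, within 29 degrees of upright, centre 16 to 45 cm above the table, touching no table or tin; the other two (each weighing under 5 N) stand upright on the table, released, at rest, within 6 cm of where they started (((height (world z) of tin_left_center between 0.16 and 0.45 m and angle between tin_left_center's own z axis and vertical below 0.5 rad and contact force between the fingers and tin_left above 1 N and contact force between tin_left and shop_table below 0.05 N and linear speed of tin_left below 0.05 m/s and height (world z) of tin_middle_center between 0.032 and 0.048 m and angle between each of tin_middle_center, tin_right_center's own z axis and vertical below 0.12 rad and contact force between tin_middle and shop_table between 1 and 5 N and distance of each of tin_middle_center, tin_right_center from where it was at the start of the episode below 0.06 m and linear speed of each of tin_middle, tin_right below 0.02 m/s and contact force between each of the fingers, tin_left and tin_middle below 0.05 N and height (world z) of tin_right_center between 0.032 and 0.048 m and contact force between tin_right and shop_table between 1 and 5 N and contact force between each of the fingers, tin_left and tin_right below 0.05 N) or (height (world z) of tin_middle_center between 0.16 and 0.45 m and angle between tin_middle_center's own z axis and vertical below 0.5 rad and contact force between the fingers and tin_middle above 1 N and contact force between tin_middle and shop_table below 0.05 N and linear speed of tin_middle below 0.05 m/s and height (world z) of tin_left_center between 0.032 and 0.048 m and angle between each of tin_left_center, tin_right_center's own z axis and vertical below 0.12 rad and contact force between tin_left and shop_table between 1 and 5 N and distance of each of tin_left_center, tin_right_center from where it was at the start of the episode below 0.06 m and linear speed of each of tin_left, tin_right below 0.02 m/s and contact force between each of the fingers, tin_middle and tin_left below 0.05 N and height (world z) of tin_right_center between 0.032 and 0.048 m and contact force between tin_right and shop_table between 1 and 5 N and contact force between each of the fingers, tin_middle and tin_right below 0.05 N) or (height (world z) of tin_right_center between 0.16 and 0.45 m and angle between tin_right_center's own z axis and vertical below 0.5 rad and contact force between the fingers and tin_right above 1 N and contact force between tin_right and shop_table below 0.05 N and linear speed of tin_right below 0.05 m/s and height (world z) of tin_left_center between 0.032 and 0.048 m and angle between each of tin_left_center, tin_middle_center's own z axis and vertical below 0.12 rad and contact force between tin_left and shop_table between 1 and 5 N and distance of each of tin_left_center, tin_middle_center from where it was at the start of the episode below 0.06 m and linear speed of each of tin_left, tin_middle below 0.02 m/s and contact force between each of the fingers, tin_right and tin_left below 0.05 N and height (world z) of tin_middle_center between 0.032 and 0.048 m and contact force between tin_middle and shop_table between 1 and 5 N and contact force between each of the fingers, tin_right and tin_middle below 0.05 N))); the arm keeps its last pose, push and grip.
It fails at once if a tin is tipped over (more than 40 degrees) (angle between any of tin_left_center, tin_middle_center, tin_right_center's own z axis and vertical above 0.7 rad).
It fails at once if the tape roll, the marker or the jar is pushed more than 3 cm (distance of any of tape_roll_1_center, marker_0_center, jar_f2_center from where it was at the start of the episode above 0.03 m).
It also fails if it takes over 67 s, if anything falls off the work surface, if the arm or the gripper's body presses on something with over 40 N, if the wrist force passes 120 N, or if a joint passes its speed limit or range.

## Working session

There is one attempt and no reset: what is moved stays moved. The work goes in short steps, Python scripts to look and compute and a shell command to move; the robot and the scene stay as the last step left them, time stands still between calls to the robot, and variables do not carry over. Pictures are saved under pics/ and viewed, and the job is handed in when it is done.

```bash
mkdir -p pics; python3 - <<'E'
from rig import env
import cv2,numpy as np
o=env.get_obs(); print(o, env.grip_point_offset)
for n in("top","side"):
    p,d=env.grab_frame(n); cv2.imwrite(f"pics/{n}0.png",p[:,:,::-1]); np.savez(f"{n}0.npz",p=p,d=d)
    i=env.camera_info(n); print(n,i["mtx"],i["view"])
E
```

```text
{'time_s': 0.0, 'joint_pos': array([-1.51340018e+00,  3.13444395e-01,  1.49844018e+00, -5.25289891e-06,
        1.33100378e+00, -2.23399682e-01]), 'joint_vel': array([-0.00085724,  0.00056228,  0.00167345, -0.00112809, -0.00103259,
       -0.00083518]), 'joint_torque': array([ 5.09771198e-04, -4.02208936e+01, -2.52268714e+01,  6.94556767e-02,
        3.52751801e-02, -9.72112571e-05]), 'tool_pos': array([ 0.14546072, -0.50418607,  0.23816278]), 'tool_rot': array([ 0.09849424,  0.7001851 ,  0.09940758, -0.70011274]), 'wrist_force': array([-0.55439379,  0.25076025,  0.57080168]), 'ft_torque': array([ 0.05761153, -0.03344412,  0.02000851]), 'width': 0.08829846470069114} 0.0187
top [[493.78175476   0.         317.05778407]
 [  0.         493.78175476 204.59110546]
 [  0.           0.           1.        ]] [[ 1.23770139e-04 -9.99963136e-01  8.58555886e-03  1.01302076e-01]
 [-9.94328322e-01 -1.03617215e-03 -1.06349023e-01  5.45256711e-01]
 [ 1.06353999e-01 -8.52370150e-03 -9.94291795e-01  1.30462504e+00]
 [ 0.00000000e+00  0.00000000e+00  0.00000000e+00  1.00000000e+00]]
side [[474.29777521   0.         327.74966456]
 [  0.         474.29777521 199.38686564]
 [  0.           0.           1.        ]] [[-0.92480822 -0.38029732 -0.01018351  0.55381298]
 [-0.24748924  0.62174341 -0.74309098  0.11490333]
 [ 0.28892703 -0.68469634 -0.66911291  1.06309865]
 [ 0.          0.          0.          1.        ]]
```

View pics/top0.png

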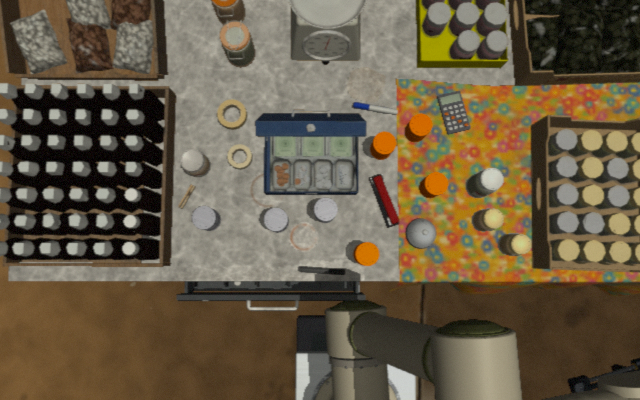

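View pics/side0.png

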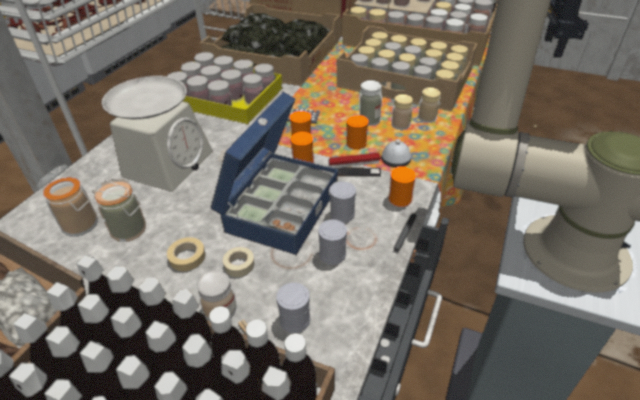

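The top view shows three grey tins at (204,218), (276,219) and (325,210). The blue cash box is just beyond the middle and right ones, the jar is at (192,161), the dark marker at (322,270) and an orange look-alike at (367,254).

```bash
cat > h.py <<'E'
import numpy as np,cv2
from rig import env
def cloud(n,d):
    i=env.camera_info(n);K=i["mtx"];V=i["view"]
    v,u=np.mgrid[0:400,0:640]
    P=np.stack([(u-K[0,2])*d/K[0,0],(v-K[1,2])*d/K[1,1],d],-1)
    W=(P-V[:3,3])@V[:3,:3]; W[d<=0]=np.nan
    return W
E
python3 - <<'E'
from h import *
for n in("top","side"):
    z=np.load(f"{n}0.npz");W=cloud(n,z["d"])
    if n=="top":
        Wt=W
        seeds=[Wt[218,204],Wt[219,276],Wt[210,325],Wt[161,192],Wt[254,367],Wt[271,322],Wt[200,383],Wt[114,232],Wt[156,239],Wt[185,310],Wt[145,383]]
        for s in seeds: print("seed",s.round(3))
    for k,s in enumerate(seeds[:5]):
        m=(np.hypot(W[...,0]-s[0],W[...,1]-s[1])<.045)&(W[...,2]>.07)&(W[...,2]<.1)
        q=W[m]; (c,r)=cv2.minEnclosingCircle(q[:,:2].astype(np.float32)); print(n,k,len(q),np.median(q,0).round(4),np.array(c).round(4),round(r,4))
    # height map
W=Wt
H=np.zeros((300,360))
z=np.load("side0.npz");Ws=cloud("side",z["d"])
for A in (Ws,Wt):
    q=A.reshape(-1,3);q=q[np.isfinite(q[:,0])]
    i=((q[:,0]-.2)/.002).astype(int);j=((.36-q[:,1])/.002).astype(int)
    ok=(i>=0)&(i<300)&(j>=0)&(j<360)&(q[:,2]<.3)
    np.maximum.at(H,(299-i[ok],j[ok]),q[ok,2])
im=cv2.applyColorMap(np.uint8(np.clip(H/.15,0,1)*255),cv2.COLORMAP_JET)
cv2.imwrite("pics/h.png",cv2.resize(im,None,fx=2,fy=2,interpolation=0))
E
```

```text
seed [0.505 0.394 0.079]
seed [0.502 0.208 0.08 ]
seed [0.526 0.081 0.08 ]
seed [0.654 0.429 0.082]
seed [ 0.412 -0.026  0.086]
seed [0.367 0.088 0.014]
seed [ 0.555 -0.073  0.053]
seed [ 0.807  0.342 -0.009]
seed [ 0.684  0.319 -0.   ]
seed [0.599 0.121 0.027]
seed [ 0.699 -0.072  0.076]
top 0 452 [0.5071 0.3945 0.0792] [0.5067 0.3949] 0.0311
top 1 441 [0.5021 0.2084 0.0793] [0.5022 0.2089] 0.0309
top 2 438 [0.5282 0.0789 0.0794] [0.5285 0.0792] 0.0309
top 3 444 [0.6561 0.4275 0.0834] [0.6568 0.4285] 0.0311
top 4 454 [ 0.4122 -0.0266  0.0795] [ 0.4133 -0.0272] 0.0308
side 0 792 [0.5035 0.4027 0.0798] [0.5053 0.3987] 0.0323
side 1 549 [0.4995 0.217  0.0797] [0.5014 0.2134] 0.0315
side 2 425 [0.5258 0.0888 0.0794] [0.5251 0.0835] 0.0331
side 3 783 [0.6529 0.4364 0.0839] [0.6554 0.4325] 0.0321
side 4 394 [ 0.4112 -0.0173  0.0793] [ 0.4129 -0.0228] 0.0331
```

View pics/h.png

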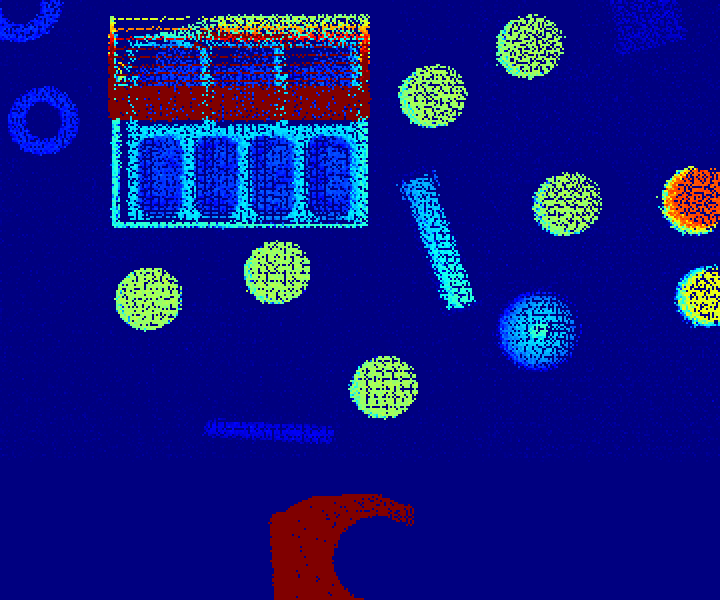

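```bash
python3 - <<'E'
from h import *
from scipy.spatial.transform import Rotation as R
for n in("top","side"):
    W=cloud(n,np.load(f"{n}0.npz")["d"])
    for s in [(.507,.396),(.502,.21),(.528,.08)]:
        m=(np.hypot(W[...,0]-s[0],W[...,1]-s[1])<.045)&(W[...,2]>.076)&(W[...,2]<.1)
        q=W[m]; print(n,len(q),(.5*(np.percentile(q,1,0)+np.percentile(q,99,0))).round(4),q.mean(0).round(4))
    for x0 in (.40,.45,.5,.55,.6,.65):
        m=(abs(W[...,0]-x0)<.025)&(W[...,1]>.43)&(W[...,1]<.62)&(W[...,2]>.03)
        q=W[m]
        for z0 in(.03,.06,.09,.15):
            s=q[q[:,2]>z0]
            if len(s): print(n,x0,z0,"miny",s[:,1].min().round(3),"maxz",s[:,2].max().round(3))
o=env.get_obs();q=o["tool_rot"];M=R.from_quat(q[[1,2,3,0]]).as_matrix();print(M.round(3))
E
```

```text
top 399 [0.5073 0.3948 0.0809] [0.5071 0.395  0.0798]
top 387 [0.5022 0.2083 0.0805] [0.5022 0.209  0.0798]
top 400 [0.5284 0.0789 0.0804] [0.5285 0.0794 0.0798]
top 0.4 0.03 miny 0.497 maxz 0.209
top 0.4 0.06 miny 0.497 maxz 0.209
top 0.4 0.09 miny 0.514 maxz 0.209
top 0.4 0.15 miny 0.528 maxz 0.209
top 0.45 0.03 miny 0.496 maxz 0.209
top 0.45 0.06 miny 0.498 maxz 0.209
top 0.45 0.09 miny 0.514 maxz 0.209
top 0.45 0.15 miny 0.526 maxz 0.209
top 0.5 0.03 miny 0.497 maxz 0.21
top 0.5 0.06 miny 0.497 maxz 0.21
top 0.5 0.09 miny 0.515 maxz 0.21
top 0.5 0.15 miny 0.527 maxz 0.21
top 0.55 0.03 miny 0.496 maxz 0.21
top 0.55 0.06 miny 0.497 maxz 0.21
top 0.55 0.09 miny 0.514 maxz 0.21
top 0.55 0.15 miny 0.527 maxz 0.21
top 0.6 0.03 miny 0.433 maxz 0.21
top 0.6 0.06 miny 0.497 maxz 0.21
top 0.6 0.09 miny 0.514 maxz 0.21
top 0.6 0.15 miny 0.524 maxz 0.21
top 0.65 0.03 miny 0.43 maxz 0.211
top 0.65 0.06 miny 0.43 maxz 0.211
top 0.65 0.09 miny 0.453 maxz 0.211
top 0.65 0.15 miny 0.525 maxz 0.211
side 725 [0.505  0.3995 0.0799] [0.5046 0.4006 0.0799]
side 492 [0.5006 0.2129 0.0798] [0.5004 0.214
[... 308 characters left out ...]
 maxz 0.209
side 0.45 0.15 miny 0.531 maxz 0.209
side 0.5 0.03 miny 0.43 maxz 0.208
side 0.5 0.06 miny 0.43 maxz 0.208
side 0.5 0.09 miny 0.524 maxz 0.208
side 0.5 0.15 miny 0.531 maxz 0.208
side 0.55 0.03 miny 0.502 maxz 0.208
side 0.55 0.06 miny 0.502 maxz 0.208
side 0.55 0.09 miny 0.524 maxz 0.208
side 0.55 0.15 miny 0.531 maxz 0.208
side 0.6 0.03 miny 0.43 maxz 0.208
side 0.6 0.06 miny 0.441 maxz 0.208
side 0.6 0.09 miny 0.527 maxz 0.208
side 0.6 0.15 miny 0.531 maxz 0.208
side 0.65 0.03 miny 0.43 maxz 0.209
side 0.65 0.06 miny 0.43 maxz 0.209
side 0.65 0.09 miny 0.524 maxz 0.209
side 0.65 0.15 miny 0.528 maxz 0.209
[[-0.     0.277 -0.961]
 [ 0.001 -0.961 -0.277]
 [-1.    -0.001 -0.   ]]
```

```bash
python3 -m handwheel '[{"tx":2,"ty":2.7,"tz":0.3,"rz":0.06},{"tx":2,"ty":2.7,"tz":0.3,"rz":0.06},{"tx":2,"ty":2.7,"tz":0.3,"rz":0.06},{"tx":2,"ty":2.7,"tz":0.3,"rz":0.06},{"tx":2,"ty":2.7,"tz":0.3,"rz":0.06},{"tx":2,"ty":2.7,"tz":0.3,"rz":0.06},{"tx":2,"ty":2.7,"tz":0.3,"rz":0.06},{"tx":2,"ty":2.7,"tz":0.3,"rz":0.06},{"tx":2,"ty":2.7,"tz":0.3,"rz":0.06},{"tx":2,"ty":2.7,"tz":0.3,"rz":0.06},{"tx":2,"ty":2.7,"tz":0.3,"rz":0.06},{"tx":2,"ty":2.7,"tz":0.3,"rz":0.06},{"tx":2,"ty":2.7,"tz":0.3,"rz":0.06}]' 0 30
```

```text
validation failed for argument at $[0]...
```

```bash
python3 -m handwheel '[{"tx":2,"ty":2.7,"tz":0.3,"rx":0,"ry":0,"rz":0.06},{"tx":2,"ty":2.7,"tz":0.3,"rx":0,"ry":0,"rz":0.06},{"tx":2,"ty":2.7,"tz":0.3,"rx":0,"ry":0,"rz":0.06},{"tx":2,"ty":2.7,"tz":0.3,"rx":0,"ry":0,"rz":0.06},{"tx":2,"ty":2.7,"tz":0.3,"rx":0,"ry":0,"rz":0.06},{"tx":2,"ty":2.7,"tz":0.3,"rx":0,"ry":0,"rz":0.06},{"tx":2,"ty":2.7,"tz":0.3,"rx":0,"ry":0,"rz":0.06},{"tx":2,"ty":2.7,"tz":0.3,"rx":0,"ry":0,"rz":0.06},{"tx":2,"ty":2.7,"tz":0.3,"rx":0,"ry":0,"rz":0.06},{"tx":2,"ty":2.7,"tz":0.3,"rx":0,"ry":0,"rz":0.06},{"tx":2,"ty":2.7,"tz":0.3,"rx":0,"ry":0,"rz":0.06},{"tx":2,"ty":2.7,"tz":0.3,"rx":0,"ry":0,"rz":0.06},{"tx":2,"ty":2.7,"tz":0.3,"rx":0,"ry":0,"rz":0.06}]' 0 30
```

```text
time_s: 1.4
tool_pos: [0.406, -0.1521, 0.2777]
tool_rot: [-0.358, -0.609, -0.359, 0.61]
wrist_force: [-0.1, -1.4, -0.4]
width: 0.0884
```

```bash
python3 -m handwheel '[{"tx":0.7,"ty":3.9,"tz":0,"rx":0,"ry":0,"rz":0.06},{"tx":0.7,"ty":3.9,"tz":0,"rx":0,"ry":0,"rz":0.06},{"tx":0.7,"ty":3.9,"tz":0,"rx":0,"ry":0,"rz":0.06},{"tx":0.7,"ty":3.9,"tz":0,"rx":0,"ry":0,"rz":0.06},{"tx":0.7,"ty":3.9,"tz":0,"rx":0,"ry":0,"rz":0.06},{"tx":0.7,"ty":3.9,"tz":0,"rx":0,"ry":0,"rz":0.06},{"tx":0.7,"ty":3.9,"tz":0,"rx":0,"ry":0,"rz":0.06},{"tx":0.7,"ty":3.9,"tz":0,"rx":0,"ry":0,"rz":0.06},{"tx":0.7,"ty":3.9,"tz":0,"rx":0,"ry":0,"rz":0.06},{"tx":0.7,"ty":3.9,"tz":0,"rx":0,"ry":0,"rz":0.06},{"tx":0.7,"ty":3.9,"tz":0,"rx":0,"ry":0,"rz":0.06},{"tx":0.7,"ty":3.9,"tz":0,"rx":0,"ry":0,"rz":0.06},{"tx":0.7,"ty":3.9,"tz":0,"rx":0,"ry":0,"rz":0.06},{"tx":0.7,"ty":3.9,"tz":0,"rx":0,"ry":0,"rz":0.06},{"tx":0.2,"ty":0.3,"tz":0,"rx":0,"ry":0,"rz":0},{"tx":0,"ty":0,"tz":0,"rx":0,"ry":0,"rz":0}]'
python3 - <<'E'
from h import *
from scipy.spatial.transform import Rotation as R
o=env.get_obs();q=o["tool_rot"];M=R.from_quat(q[[1,2,3,0]]).as_matrix();print(M.round(3),o["tool_pos"],o["wrist_force"],o["joint_pos"])
p,d=env.grab_frame("side"); cv2.imwrite("pics/s1.png",p[:,:,::-1])
E
```

```text
time_s: 3.0
tool_pos: [0.5054, 0.3958, 0.2767]
tool_rot: [0.575, 0.41, 0.576, -0.411]
wrist_force: [0.9, -0.1, 0.3]
width: 0.0883
[[-0.001  0.946  0.324]
 [-0.001  0.324 -0.946]
 [-1.    -0.001  0.   ]] [0.50538595 0.39583973 0.27671375] [ 0.939749   -0.06847791  0.29214931] [ 4.82363463e-01  5.65331315e-01  1.02643048e+00 -2.44942457e-04
  1.55132375e+00  1.51980626e-01]
```

View pics/s1.png

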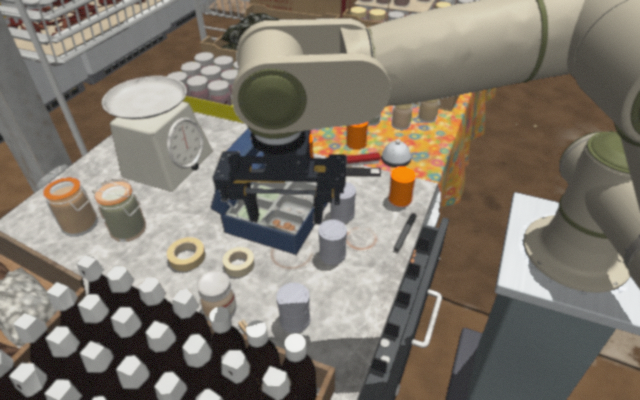

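```bash
python3 -m handwheel '[{"tx":0,"ty":0.1,"tz":-3.5,"rx":0,"ry":0,"rz":0},{"tx":0,"ty":0,"tz":-3.5,"rx":0,"ry":0,"rz":0},{"tx":0,"ty":0,"tz":-3.5,"rx":0,"ry":0,"rz":0},{"tx":0,"ty":0,"tz":-3,"rx":0,"ry":0,"rz":0},{"tx":0,"ty":0,"tz":-2.5,"rx":0,"ry":0,"rz":0},{"tx":0,"ty":0,"tz":-1.5,"rx":0,"ry":0,"rz":0},{"tx":0,"ty":0,"tz":0,"rx":0,"ry":0,"rz":0}]'
cat > look.py <<'E'
from h import *
import sys
tag=sys.argv[1];n=sys.argv[2];c=[int(v) for v in sys.argv[3:7]]
p,d=env.grab_frame(n); np.savez(tag+".npz",p=p,d=d)
x0,y0,x1,y1=c; im=cv2.resize(p[y0:y1,x0:x1,::-1],None,fx=4,fy=4,interpolation=cv2.INTER_CUBIC); cv2.imwrite(f"pics/{tag}.png",im[:600,:800])
o=env.get_obs();print(o["tool_pos"].round(4),o["wrist_force"].round(2),o["width"])
E
python3 look.py s2 side 200 200 400 350
```

```text
time_s: 3.75
tool_pos: [0.505, 0.3953, 0.1014]
tool_rot: [0.575, 0.411, 0.576, -0.412]
wrist_force: [0.3, 0.1, 0.5]
width: 0.0881
[0.5057 0.3959 0.1031] [-0.47  0.37  0.6 ] 0.08808423329617278
```

View pics/s2.png

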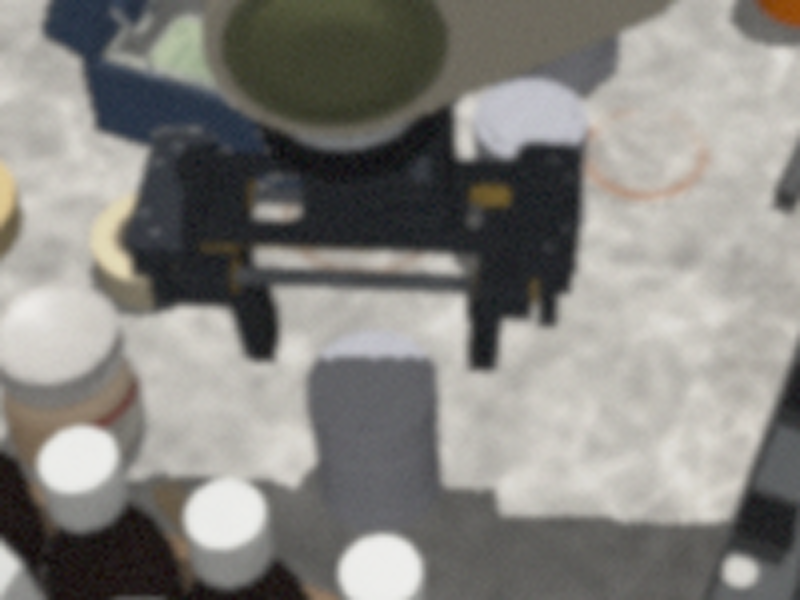

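The fingers straddle the tin evenly: finger midpoint about x=373 in the crop, tin about x=374. I'll lower the rest of the way.

```bash
python3 -m handwheel '[{"tx":0,"ty":0.1,"tz":-1.5,"rx":0,"ry":0,"rz":0},{"tx":0,"ty":0,"tz":-2,"rx":0,"ry":0,"rz":0},{"tx":0,"ty":0,"tz":-2,"rx":0,"ry":0,"rz":0},{"tx":0,"ty":0,"tz":-1.5,"rx":0,"ry":0,"rz":0},{"tx":0,"ty":0,"tz":-0.9,"rx":0,"ry":0,"rz":0},{"tx":0,"ty":0,"tz":0,"rx":0,"ry":0,"rz":0}]'
python3 look.py s3 side 200 200 400 350
python3 -m handwheel '[{"tx":0,"ty":0,"tz":0,"rx":0,"ry":0,"rz":0},{"tx":0,"ty":0,"tz":0,"rx":0,"ry":0,"rz":0},{"tx":0,"ty":0,"tz":0,"rx":0,"ry":0,"rz":0},{"tx":0,"ty":0,"tz":0,"rx":0,"ry":0,"rz":0},{"tx":0,"ty":0,"tz":0,"rx":0,"ry":0,"rz":0}]' 1 35
```

```text
time_s: 4.4
tool_pos: [0.5052, 0.3974, 0.0228]
tool_rot: [0.575, 0.411, 0.576, -0.412]
wrist_force: [0.5, 0.4, -0.2]
width: 0.0884
[0.5056 0.3976 0.0238] [-0.04  0.53  0.85] 0.08790633448501425
time_s: 4.95
tool_pos: [0.5057, 0.3977, 0.0241]
tool_rot: [0.575, 0.411, 0.575, -0.411]
wrist_force: [0.2, 1.3, 1.7]
width: 0.0581
```

View pics/s3.png

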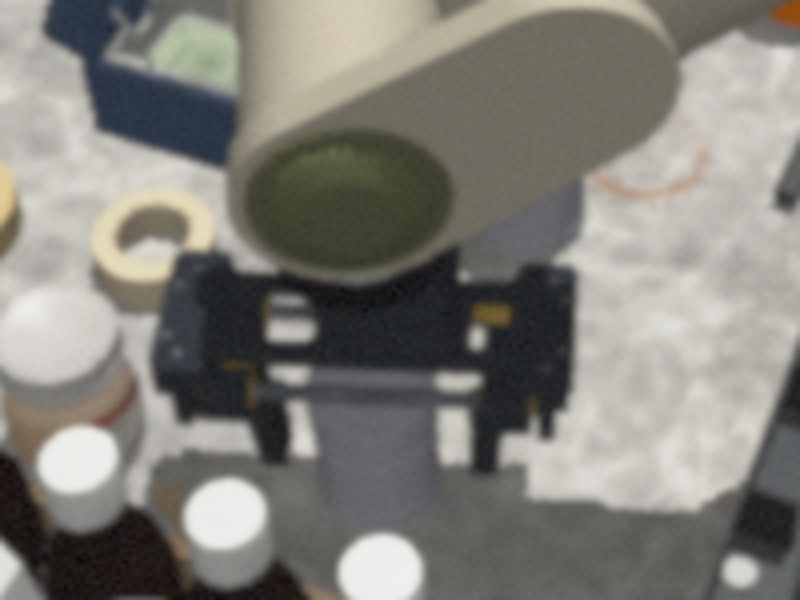

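Gripped at about 58 mm, with the fingers on either side of the tin in the picture. Lifting 5 cm.

```bash
python3 -m handwheel '[{"tx":0,"ty":0,"tz":0.5,"rx":0,"ry":0,"rz":0},{"tx":0,"ty":0,"tz":1,"rx":0,"ry":0,"rz":0},{"tx":0,"ty":0,"tz":1.2,"rx":0,"ry":0,"rz":0},{"tx":0,"ty":0,"tz":1.2,"rx":0,"ry":0,"rz":0},{"tx":0,"ty":0,"tz":0.8,"rx":0,"ry":0,"rz":0},{"tx":0,"ty":0,"tz":0.5,"rx":0,"ry":0,"rz":0},{"tx":0,"ty":0,"tz":0,"rx":0,"ry":0,"rz":0},{"tx":0,"ty":0,"tz":0,"rx":0,"ry":0,"rz":0},{"tx":0,"ty":0,"tz":0,"rx":0,"ry":0,"rz":0}]' 1 40
for k in 1 2 3; do python3 -m handwheel '[{"tx":0,"ty":0,"tz":0,"rx":0,"ry":0,"rz":0}]'|grep -E "force|time"; done
python3 look.py s4 side 200 200 400 350
```

```text
time_s: 5.85
tool_pos: [0.5052, 0.3974, 0.0751]
tool_rot: [0.575, 0.411, 0.576, -0.411]
wrist_force: [-0.4, 0.8, -1.9]
width: 0.058
time_s: 5.95
wrist_force: [0.3, -0.8, -3.1]
time_s: 6.05
wrist_force: [-0.0, -0.1, -1.9]
time_s: 6.15
wrist_force: [-0.1, 0.3, -2.3]
[0.5055 0.3975 0.0756] [ 0.16 -0.51 -2.53] 0.05807883379247256
```

View pics/s4.png

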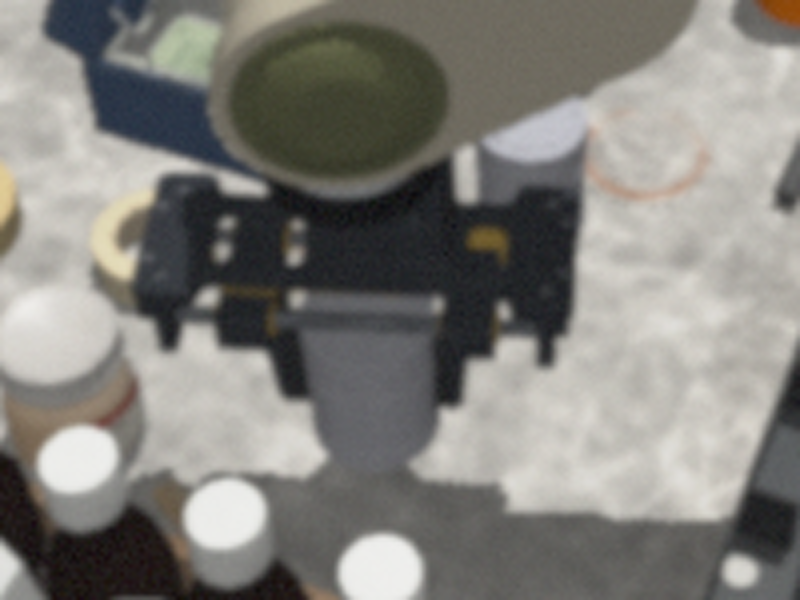

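The left tin is clear of the table and upright, and weighs about 2.5–3 N, so it is light. Setting it back.

```bash
python3 -m handwheel '[{"tx":0,"ty":0,"tz":-0.7,"rx":0,"ry":0,"rz":0},{"tx":0,"ty":0,"tz":-1.2,"rx":0,"ry":0,"rz":0},{"tx":0,"ty":0,"tz":-1.2,"rx":0,"ry":0,"rz":0},{"tx":0,"ty":0,"tz":-1,"rx":0,"ry":0,"rz":0},{"tx":0,"ty":0,"tz":-0.6,"rx":0,"ry":0,"rz":0},{"tx":0,"ty":0,"tz":-0.3,"rx":0,"ry":0,"rz":0},{"tx":0,"ty":0,"tz":-0.2,"rx":0,"ry":0,"rz":0},{"tx":0,"ty":0,"tz":0,"rx":0,"ry":0,"rz":0},{"tx":0,"ty":0,"tz":0,"rx":0,"ry":0,"rz":0}]'
```

```text
time_s: 7.1
tool_pos: [0.5057, 0.3977, 0.0241]
tool_rot: [0.575, 0.411, 0.575, -0.411]
wrist_force: [0.2, 0.1, -1.2]
width: 0.0581
```

```bash
python3 -m handwheel '[{"tx":0,"ty":0,"tz":-0.05,"rx":0,"ry":0,"rz":0},{"tx":0,"ty":0,"tz":0,"rx":0,"ry":0,"rz":0}]'
python3 -m handwheel '[{"tx":0,"ty":0,"tz":0,"rx":0,"ry":0,"rz":0},{"tx":0,"ty":0,"tz":0,"rx":0,"ry":0,"rz":0},{"tx":0,"ty":0,"tz":0,"rx":0,"ry":0,"rz":0},{"tx":0,"ty":0,"tz":0,"rx":0,"ry":0,"rz":0},{"tx":0,"ty":0,"tz":0,"rx":0,"ry":0,"rz":0}]' 0
python3 -m handwheel '[{"tx":0,"ty":0,"tz":1,"rx":0,"ry":0,"rz":0},{"tx":0,"ty":0,"tz":2,"rx":0,"ry":0,"rz":0},{"tx":0,"ty":0,"tz":3,"rx":0,"ry":0,"rz":0},{"tx":0,"ty":0,"tz":3,"rx":0,"ry":0,"rz":0},{"tx":0,"ty":0,"tz":3,"rx":0,"ry":0,"rz":0},{"tx":0,"ty":0,"tz":0,"rx":0,"ry":0,"rz":0}]' 
python3 look.py s5 side 200 200 400 350
```

```text
time_s: 7.3
tool_pos: [0.5057, 0.3977, 0.0241]
tool_rot: [0.575, 0.411, 0.575, -0.411]
wrist_force: [-2.2, -1.7, 5.2]
width: 0.0581
time_s: 7.8
tool_pos: [0.5055, 0.3976, 0.0232]
tool_rot: [0.575, 0.411, 0.575, -0.411]
wrist_force: [0.2, -0.0, -0.0]
width: 0.0876
time_s: 8.4
tool_pos: [0.507, 0.3985, 0.1486]
tool_rot: [0.577, 0.414, 0.574, -0.408]
wrist_force: [-0.0, -1.1, 0.0]
width: 0.0883
[0.5062 0.398  0.1458] [ 0.32 -0.27 -1.16] 0.08797868895987102
```

View pics/s5.png

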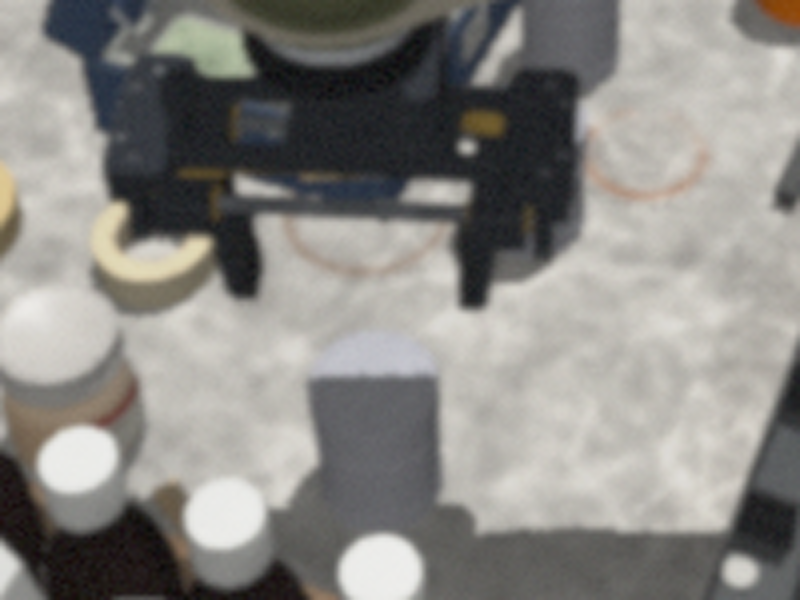

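```bash
python3 -m handwheel '[{"tx":0,"ty":-1.7,"tz":0,"rx":0,"ry":0,"rz":0.113},{"tx":0,"ty":-1.7,"tz":0,"rx":0,"ry":0,"rz":0.113},{"tx":0,"ty":-1.7,"tz":0,"rx":0,"ry":0,"rz":0.113},{"tx":0,"ty":-1.7,"tz":0,"rx":0,"ry":0,"rz":0.113},{"tx":0,"ty":-1.7,"tz":0,"rx":0,"ry":0,"rz":0.113},{"tx":0,"ty":-1.7,"tz":0,"rx":0,"ry":0,"rz":0.113},{"tx":0,"ty":-1.7,"tz":0,"rx":0,"ry":0,"rz":0.113},{"tx":-0.1,"ty":-1.7,"tz":0,"rx":0,"ry":0,"rz":0.113},{"tx":-0.1,"ty":-1.7,"tz":0,"rx":0,"ry":0,"rz":0.113},{"tx":-0.1,"ty":-1.7,"tz":-1,"rx":0,"ry":0,"rz":0.113},{"tx":-0.1,"ty":-1.7,"tz":-2,"rx":0,"ry":0,"rz":0.113},{"tx":0,"ty":0,"tz":-1,"rx":0,"ry":0,"rz":0},{"tx":0,"ty":0,"tz":0,"rx":0,"ry":0,"rz":0}]'
python3 look.py s6 side 220 150 420 300;python3 look.py t6 top 220 150 420 300
python3 - <<'E'
from h import *
from scipy.spatial.transform import Rotation as R
o=env.get_obs();q=o["tool_rot"];print(R.from_quat(q[[1,2,3,0]]).as_matrix().round(3))
E
```

```text
time_s: 9.75
tool_pos: [0.5006, 0.2106, 0.1017]
tool_rot: [0.706, 0.0, 0.708, -0.001]
wrist_force: [-0.4, 0.1, 0.4]
width: 0.0881
[0.5012 0.2111 0.1028] [-0.12 -0.41  0.01] 0.08794960396566345
[0.5016 0.2113 0.1034] [0.46 0.38 0.24] 0.0881001086258918
[[ 0.    -0.001  1.   ]
 [ 0.     1.     0.001]
 [-1.     0.     0.   ]]
```

View pics/s6.png

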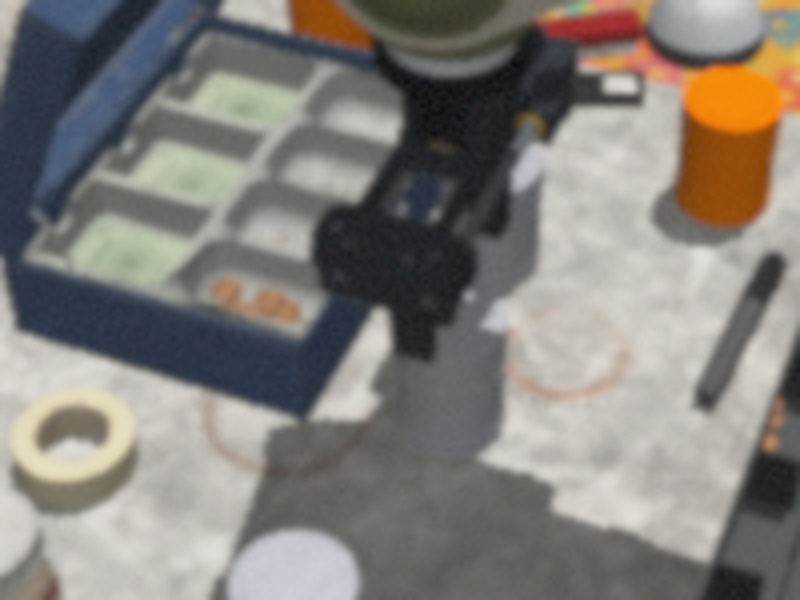

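View pics/t6.png

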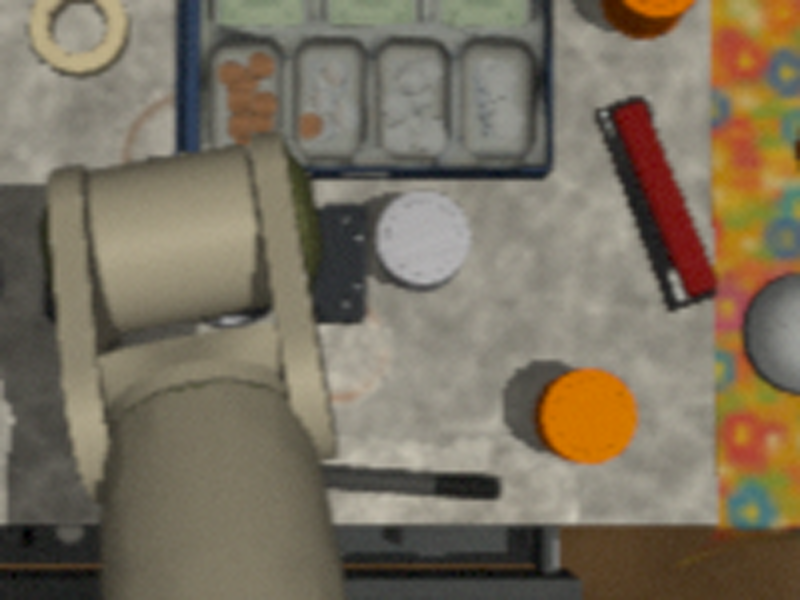

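The top view shows the gripper's right edge at crop x≈365, just clear of the right tin (left edge x≈375). The fingers sit over the middle tin. Descending and gripping.

```bash
python3 -m handwheel '[{"tx":0,"ty":0,"tz":-1.5,"rx":0,"ry":0,"rz":0},{"tx":0,"ty":0,"tz":-2,"rx":0,"ry":0,"rz":0},{"tx":0,"ty":0,"tz":-2,"rx":0,"ry":0,"rz":0},{"tx":0,"ty":0,"tz":-1.5,"rx":0,"ry":0,"rz":0},{"tx":0,"ty":0,"tz":-0.9,"rx":0,"ry":0,"rz":0},{"tx":0,"ty":0,"tz":0,"rx":0,"ry":0,"rz":0}]'
python3 -m handwheel '[{"tx":0,"ty":0,"tz":0,"rx":0,"ry":0,"rz":0},{"tx":0,"ty":0,"tz":0,"rx":0,"ry":0,"rz":0},{"tx":0,"ty":0,"tz":0,"rx":0,"ry":0,"rz":0},{"tx":0,"ty":0,"tz":0,"rx":0,"ry":0,"rz":0},{"tx":0,"ty":0,"tz":0,"rx":0,"ry":0,"rz":0}]' 1 40
```

```text
time_s: 10.45
tool_pos: [0.5012, 0.211, 0.0238]
tool_rot: [0.707, -0.001, 0.707, 0.001]
wrist_force: [-0.5, 0.2, -0.3]
width: 0.0881
time_s: 10.95
tool_pos: [0.5017, 0.2107, 0.0247]
tool_rot: [0.707, -0.001, 0.707, 0.001]
wrist_force: [-1.1, 0.2, 3.4]
width: 0.0581
```

```bash
python3 -m handwheel '[{"tx":0,"ty":0,"tz":0.5,"rx":0,"ry":0,"rz":0},{"tx":0,"ty":0,"tz":1,"rx":0,"ry":0,"rz":0},{"tx":0,"ty":0,"tz":1.2,"rx":0,"ry":0,"rz":0},{"tx":0,"ty":0,"tz":1.2,"rx":0,"ry":0,"rz":0},{"tx":0,"ty":0,"tz":0.8,"rx":0,"ry":0,"rz":0},{"tx":0,"ty":0,"tz":0.5,"rx":0,"ry":0,"rz":0},{"tx":0,"ty":0,"tz":0,"rx":0,"ry":0,"rz":0},{"tx":0,"ty":0,"tz":0,"rx":0,"ry":0,"rz":0},{"tx":0,"ty":0,"tz":0,"rx":0,"ry":0,"rz":0}]' 1 40
for k in 1 2 3; do python3 -m handwheel '[{"tx":0,"ty":0,"tz":0,"rx":0,"ry":0,"rz":0}]'|grep -E "force|time"; done
python3 look.py s7 side 220 150 420 300
```

```text
time_s: 11.85
tool_pos: [0.5012, 0.2105, 0.0757]
tool_rot: [0.707, -0.001, 0.707, 0.001]
wrist_force: [-0.3, -0.2, -3.0]
width: 0.0583
time_s: 11.95
wrist_force: [0.8, 0.2, -3.3]
time_s: 12.05
wrist_force: [-0.5, -0.1, -2.8]
time_s: 12.15
wrist_force: [0.6, 0.3, -3.2]
[0.5014 0.2105 0.0761] [-0.17 -0.4  -2.98] 0.05833673456643511
```

View pics/s7.png

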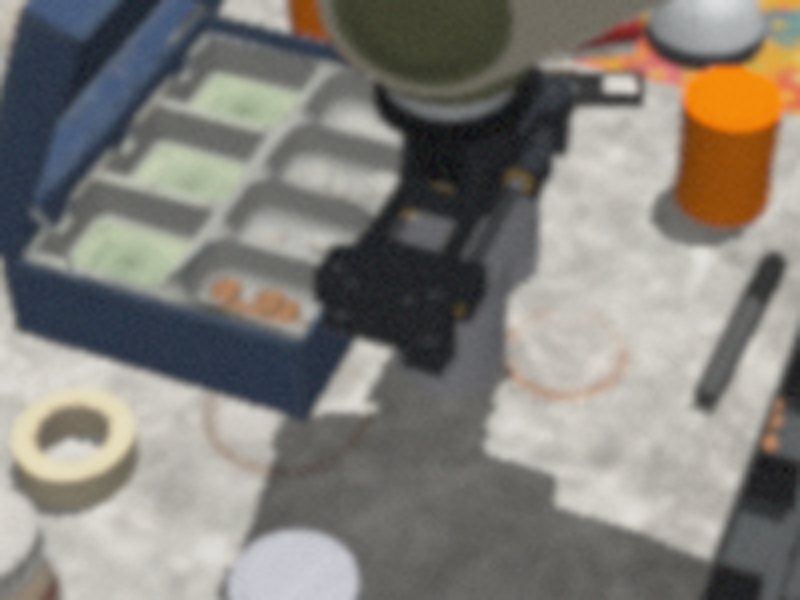

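The middle tin is lifted (its underside shows at about (460,390), above its shadow). It weighs about 3 N, so it is light too. Setting it back.

```bash
python3 -m handwheel '[{"tx":0,"ty":0,"tz":-0.7,"rx":0,"ry":0,"rz":0},{"tx":0,"ty":0,"tz":-1.2,"rx":0,"ry":0,"rz":0},{"tx":0,"ty":0,"tz":-1.2,"rx":0,"ry":0,"rz":0},{"tx":0,"ty":0,"tz":-1,"rx":0,"ry":0,"rz":0},{"tx":0,"ty":0,"tz":-0.6,"rx":0,"ry":0,"rz":0},{"tx":0,"ty":0,"tz":-0.3,"rx":0,"ry":0,"rz":0},{"tx":0,"ty":0,"tz":-0.2,"rx":0,"ry":0,"rz":0},{"tx":0,"ty":0,"tz":0,"rx":0,"ry":0,"rz":0},{"tx":0,"ty":0,"tz":0,"rx":0,"ry":0,"rz":0}]'
```

```text
time_s: 13.1
tool_pos: [0.5017, 0.2106, 0.0247]
tool_rot: [0.707, -0.001, 0.707, 0.001]
wrist_force: [-2.1, -1.4, 1.8]
width: 0.0586
```

Positive contact force, so it is down. Opening and rising.

```bash
python3 -m handwheel '[{"tx":0,"ty":0,"tz":0,"rx":0,"ry":0,"rz":0},{"tx":0,"ty":0,"tz":0,"rx":0,"ry":0,"rz":0},{"tx":0,"ty":0,"tz":0,"rx":0,"ry":0,"rz":0},{"tx":0,"ty":0,"tz":0,"rx":0,"ry":0,"rz":0},{"tx":0,"ty":0,"tz":0,"rx":0,"ry":0,"rz":0}]' 0
python3 -m handwheel '[{"tx":0,"ty":0,"tz":1,"rx":0,"ry":0,"rz":0},{"tx":0,"ty":0,"tz":2,"rx":0,"ry":0,"rz":0},{"tx":0,"ty":0,"tz":3,"rx":0,"ry":0,"rz":0},{"tx":0,"ty":0,"tz":3,"rx":0,"ry":0,"rz":0},{"tx":0,"ty":0,"tz":1,"rx":0,"ry":0,"rz":0},{"tx":0,"ty":0,"tz":0,"rx":0,"ry":0,"rz":0}]' 
python3 -m handwheel '[{"tx":0.3,"ty":-1,"tz":0,"rx":0,"ry":0,"rz":0},{"tx":0.3,"ty":-2,"tz":0,"rx":0,"ry":0,"rz":0},{"tx":0.4,"ty":-2,"tz":0,"rx":0,"ry":0,"rz":0},{"tx":0.4,"ty":-2,"tz":0,"rx":0,"ry":0,"rz":0},{"tx":0.4,"ty":-2,"tz":0,"rx":0,"ry":0,"rz":0},{"tx":0.4,"ty":-2,"tz":0,"rx":0,"ry":0,"rz":0},{"tx":0.4,"ty":-1.9,"tz":-1,"rx":0,"ry":0,"rz":0},{"tx":0,"ty":0,"tz":-1,"rx":0,"ry":0,"rz":0},{"tx":0,"ty":0,"tz":0,"rx":0,"ry":0,"rz":0}]'
python3 look.py s8 side 220 150 420 300;python3 look.py t8 top 180 130 380 280
```

```text
time_s: 13.6
tool_pos: [0.5015, 0.2106, 0.0242]
tool_rot: [0.707, -0.001, 0.707, 0.001]
wrist_force: [0.5, 0.4, -0.8]
width: 0.088
time_s: 14.2
tool_pos: [0.502, 0.2107, 0.1255]
tool_rot: [0.708, -0.001, 0.706, 0.001]
wrist_force: [0.6, -0.1, -0.6]
width: 0.0882
time_s: 15.1
tool_pos: [0.5262, 0.0813, 0.1018]
tool_rot: [0.705, -0.0, 0.709, 0.001]
wrist_force: [0.2, -0.0, 0.4]
width: 0.088
[0.5267 0.0818 0.1029] [-0.42  0.57  0.69] 0.0882964072668731
[0.527  0.082  0.1036] [-1.14  0.11  0.88] 0.08799397624530857
```

View pics/s8.png

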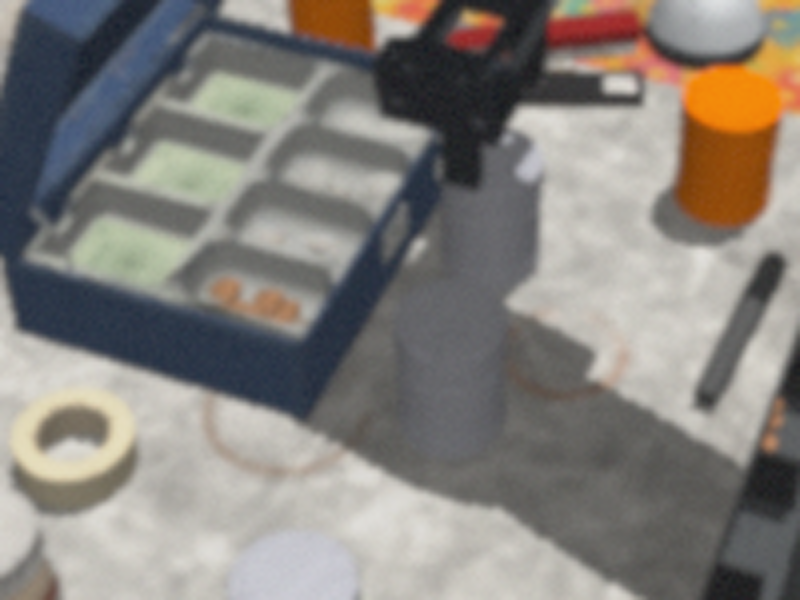

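View pics/t8.png

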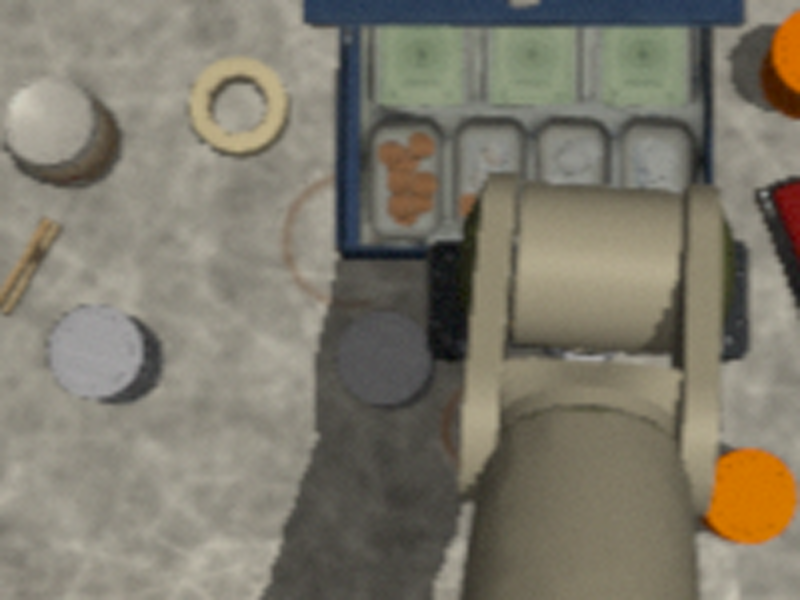

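Left and middle tins stand upright in their places, and the gripper is over the right tin. Descending and gripping.

```bash
python3 -m handwheel '[{"tx":0.05,"ty":0,"tz":-1.5,"rx":0,"ry":0,"rz":0},{"tx":0,"ty":0,"tz":-2,"rx":0,"ry":0,"rz":0},{"tx":0,"ty":0,"tz":-2,"rx":0,"ry":0,"rz":0},{"tx":0,"ty":0,"tz":-1.5,"rx":0,"ry":0,"rz":0},{"tx":0,"ty":0,"tz":-0.9,"rx":0,"ry":0,"rz":0},{"tx":0,"ty":0,"tz":0,"rx":0,"ry":0,"rz":0}]'
python3 -m handwheel '[{"tx":0,"ty":0,"tz":0,"rx":0,"ry":0,"rz":0},{"tx":0,"ty":0,"tz":0,"rx":0,"ry":0,"rz":0},{"tx":0,"ty":0,"tz":0,"rx":0,"ry":0,"rz":0},{"tx":0,"ty":0,"tz":0,"rx":0,"ry":0,"rz":0},{"tx":0,"ty":0,"tz":0,"rx":0,"ry":0,"rz":0}]' 1 50
```

```text
time_s: 15.8
tool_pos: [0.5275, 0.082, 0.0245]
tool_rot: [0.707, -0.001, 0.708, 0.001]
wrist_force: [-1.2, 0.9, -0.2]
width: 0.0877
time_s: 16.3
tool_pos: [0.5282, 0.0815, 0.0257]
tool_rot: [0.707, -0.001, 0.707, 0.001]
wrist_force: [-1.8, -0.2, 3.4]
width: 0.0586
```

```bash
python3 -m handwheel '[{"tx":0,"ty":0,"tz":0.5,"rx":0,"ry":0,"rz":0},{"tx":0,"ty":0,"tz":1,"rx":0,"ry":0,"rz":0},{"tx":0,"ty":0,"tz":1.2,"rx":0,"ry":0,"rz":0},{"tx":0,"ty":0,"tz":1.2,"rx":0,"ry":0,"rz":0},{"tx":0,"ty":0,"tz":0.8,"rx":0,"ry":0,"rz":0},{"tx":0,"ty":0,"tz":0.5,"rx":0,"ry":0,"rz":0},{"tx":0,"ty":0,"tz":0,"rx":0,"ry":0,"rz":0},{"tx":0,"ty":0,"tz":0,"rx":0,"ry":0,"rz":0},{"tx":0,"ty":0,"tz":0,"rx":0,"ry":0,"rz":0}]'
for k in 1 2 3 4; do python3 -m handwheel '[{"tx":0,"ty":0,"tz":0,"rx":0,"ry":0,"rz":0}]'|grep -E "force|time"; done
python3 look.py s9 side 220 100 420 250
```

```text
time_s: 17.2
tool_pos: [0.5277, 0.0816, 0.0767]
tool_rot: [0.707, -0.001, 0.707, 0.001]
wrist_force: [-0.0, -0.0, -7.9]
width: 0.0581
time_s: 17.3
wrist_force: [0.2, 0.5, -7.8]
time_s: 17.4
wrist_force: [0.2, -1.1, -6.4]
time_s: 17.5
wrist_force: [-0.1, -0.5, -7.8]
time_s: 17.6
wrist_force: [-0.4, 0.3, -7.0]
[0.528  0.0815 0.0772] [-0.11  0.3  -7.47] 0.05794073633705571
```

View pics/s9.png

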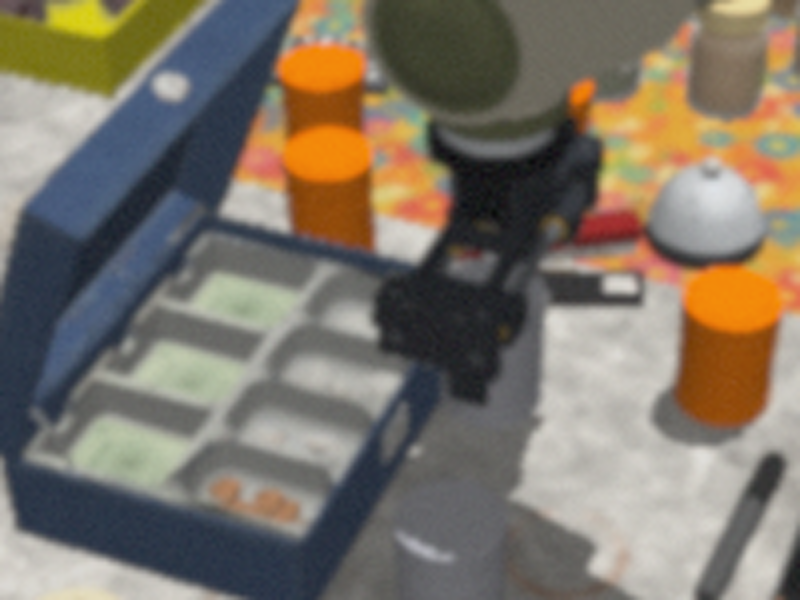

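The right tin weighs about 7.4 N (roughly 0.75 kg), so it is the heavy one. I'll keep it in hand and raise it another 15 cm.

```bash
python3 -m handwheel '[{"tx":0,"ty":0,"tz":0.5,"rx":0,"ry":0,"rz":0},{"tx":0,"ty":0,"tz":1,"rx":0,"ry":0,"rz":0},{"tx":0,"ty":0,"tz":1.5,"rx":0,"ry":0,"rz":0},{"tx":0,"ty":0,"tz":1.5,"rx":0,"ry":0,"rz":0},{"tx":0,"ty":0,"tz":1.5,"rx":0,"ry":0,"rz":0},{"tx":0,"ty":0,"tz":1.5,"rx":0,"ry":0,"rz":0},{"tx":0,"ty":0,"tz":1.5,"rx":0,"ry":0,"rz":0},{"tx":0,"ty":0,"tz":1.5,"rx":0,"ry":0,"rz":0},{"tx":0,"ty":0,"tz":1.5,"rx":0,"ry":0,"rz":0},{"tx":0,"ty":0,"tz":1.5,"rx":0,"ry":0,"rz":0},{"tx":0,"ty":0,"tz":1,"rx":0,"ry":0,"rz":0},{"tx":0,"ty":0,"tz":0.5,"rx":0,"ry":0,"rz":0},{"tx":0,"ty":0,"tz":0,"rx":0,"ry":0,"rz":0},{"tx":0,"ty":0,"tz":0,"rx":0,"ry":0,"rz":0},{"tx":0,"ty":0,"tz":0,"rx":0,"ry":0,"rz":0},{"tx":0,"ty":0,"tz":0,"rx":0,"ry":0,"rz":0},{"tx":0,"ty":0,"tz":0,"rx":0,"ry":0,"rz":0},{"tx":0,"ty":0,"tz":0,"rx":0,"ry":0,"rz":0}]'
python3 look.py s10 side 220 60 420 210; python3 look.py t10 top 180 130 380 280
python3 - <<'E'
from h import *
for f,n in(("t10","top"),("s10","side")):
    W=cloud(n,np.load(f+".npz")["d"])
    W0=cloud(n,np.load(n+"0.npz")["d"])
    for s in [(.507,.396),(.502,.21)]:
        for A in(W0,W):
            m=(np.hypot(A[...,0]-s[0],A[...,1]-s[1])<.045)&(A[...,2]>.076)&(A[...,2]<.09)
            q=A[m]; print(n,len(q),q.mean(0).round(4))
p=np.load("s10.npz")["p"]; cv2.imwrite("pics/s10full.png",p[:,:,::-1])
E
```

```text
time_s: 19.45
tool_pos: [0.5279, 0.0816, 0.2271]
tool_rot: [0.707, -0.001, 0.707, 0.001]
wrist_force: [0.2, 0.2, -6.6]
width: 0.0581
[0.528  0.0816 0.2271] [-0.7   0.42 -7.52] 0.05815309962018123
[0.528  0.0815 0.2272] [ 0.35 -0.16 -7.47] 0.05787126856800818
top 399 [0.5071 0.395  0.0798]
top 395 [0.5055 0.395  0.0797]
top 387 [0.5022 0.209  0.0798]
top 382 [0.5019 0.2091 0.0797]
side 725 [0.5046 0.4006 0.0799]
side 724 [0.5039 0.4002 0.08  ]
side 492 [0.5004 0.2145 0.0799]
side 491 [0.5004 0.214  0.0798]
```

View pics/s10full.png

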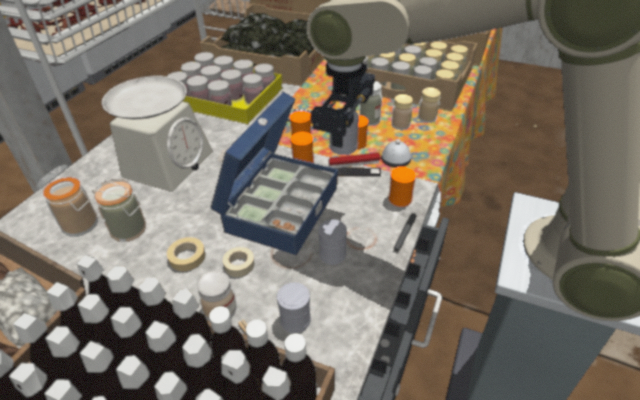

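View pics/s10.png

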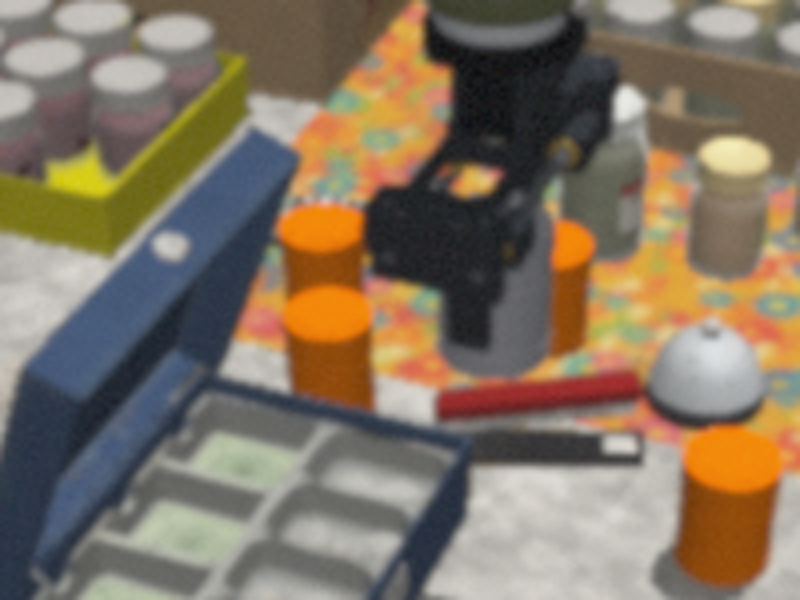

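The right tin hangs upright and still between the fingers. Its centre is about 0.245 m up, and the other two stand within 2 mm of where they started. Handing in.

```bash
python3 -c "
from rig import env
print(env.sign_off()); o=env.get_obs(); print(o['time_s'],o['wrist_force'],o['width'])"
```

```text
the job is handed in; nothing more can be done
None
the job is handed in; nothing more can be done
```

I hefted the tins left, middle, right, each lifted about 5 cm. The left and middle were light (about 2.5 N and 3 N) and went back upright in their places. The right was the heavy one at about 7.4 N, so I kept it in hand and handed in at about 19.5 s while holding it.

- **Held tin:** the last checks showed it upright and still in the gripper, its centre about 24 cm above the table. Both wrist force readings were −7.5 N and the fingers were steady at 58 mm.
- **Other two tins:** they were standing within 2 mm of where they started.
- **Bystanders:** I saw no change in the tape roll, marker or jar in the pictures, but did not measure them.
- **Disagreement:** the two cameras differed by about 4–5 mm in y on the tin positions, so I used the mean. The tins were gripped without visible shift.

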